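# Close the telescopic document tubes and set aside the one that sticks

### The arm

A 6-joint arm with a two-finger parallel gripper is mounted at the origin on a cart in front of the work surface, level with it; the furniture and walls round the work are solid. World frame = base frame: x ahead of the robot, y to its left, z up, the work surface at z = 0. Lengths are in m, angles in rad, forces in N, time in s.
With the tool pointing down it reaches from about 0.375 to 0.9 m from the base axis. Payload 3.1 kg.
Tool frame: the origin (TCP) lies between the finger pads; the fingertips stand robot.tip_extent ahead of it and the grasp point (between the pads) lies 3 mm ahead of it (robot.tip_extent is the distance from the TCP to the fingertips, in m); z points along the fingers, x is the direction in which the jaws open and shut, and the axes are right-handed (so a half turn about z gives the same grasp; the last joint's range is limited). The gripper opens to 87 mm and grips with 3 to 60 N. Pads are 19 mm wide; open, the fingers measure 117 mm over their backs; the gripper's body (75 mm by 190 mm) begins 51 mm behind the grasp point.
Start: joints at [-1.3, 0.527, 1.433, -0, 1.181, -0.178], TCP at [0.271, -0.563, 0.208] pointing down, gripper open.
Joint ranges: [-3.08, 3.08], [-0.75, 2.2], [0.22, 2.44], [-1.43, 4.57], [0, 2.65], [-2.85, 2.85]. Speed limits (rad/s): [2.79, 2.79, 3.14, 3.14, 3.14, 3.14].

### API

Orientations are given as a unit quaternion [x, y, z, w].
In Python, from rig import robot, cams gives the robot as it stands.
- The arm moves only by the tool carry_out, never from a script. Its argument "steps" is a list of rows, each a list of 3 entries, a list of its own where there are three numbers: the shift along the world's x, y, z in cm, then the turn about the world's z in degrees, then the closure, from 0 (fully open) to 1 (shut). In form: [[[dx, dy, dz], spin, fingers], ...]. A call has 1 to 10 rows; each row shifts and turns the pose as measured when the row begins; what a row does not reach is not made up. A row lasts 1/10 s, in which the tool goes at most 50 mm and 8.59 degrees, less where a joint would pass 70% of its speed; a pose out of reach is approached as far as the arm can. A call with a gripper value outside its range is refused whole. The fingers move at their own pace and stop on an object; "squeeze" is the grip in N (left out, the last holds). Time passes only in rows, so rows that do not move let the fingers close. It gives the time, the measured TCP pose, the force and the opening at its end, in the units of the state.
- robot.get_obs(): the state, without advancing time (a new reading comes with each control period).
- cams.camera(name): name is "scene" or "top" or "wrist"; returns a dict with "pixels" (384x512x3 uint8, red, green, blue), "fx", "fy", "cx", "cy" (pixels), "k1" (the pictures are not rectified: a ray, as slopes to the right and down, at radius r is drawn at 1 + k1 r^2 times it, then the intrinsics apply), "eye" and "rotation" of the camera in the world. Camera axes: x right, y up, looking along -z (the intrinsics and any distortion apply to the point x, -y, -z); pixel columns grow to the right and rows downward; lengths in m; the calibration is good to about 2 mm. A picture is of the moment at which its call begins. There is no depth.
- robot.hand_in(): hands the job in, once; it reports no verdict.
The state is a dict: "time": time; "q": joint angles; "joint_velocities": joint speeds; "joint_torque": joint torques, N m; "position": TCP position; "tool_rot": TCP orientation; "ft_force": force on the tool from outside, world axes, zero at the start; "moment": the same for the moment, N m; "grip_width": finger opening in m.
Only numpy, scipy, OpenCV 4.12 (cv2) and the standard library are available. Lean on these libraries where they do the work, as an engineer would, in place of code of your own. Each camera call takes 0.05 s, during which the arm holds its last target. There are 200 camera calls.

### The job

Close the three standing telescopic document tubes for the post: push each one's sleeve down as far as it will go, so that its cap sits fully home on the outer tube, and leave the closed tubes standing where they are. One of them is dented and its sleeve will stick before the cap is home: stand that tube upright in the empty wooden tray, for repair. Do not knock over or push away the other things on the desk.

Things in the scene. Friction and masses are not known exactly. Their poses are not given: they have to be found in the camera images.
- tube_a: one of three look-alike telescopic kraft document tubes, standing upright (which one sticks cannot be seen); origin: centre of its underside, z up. Outer tube 120 mm high, 58 mm in diameter, with a white paper wrap; out of its top stands a narrower sleeve (52 mm) with a flat tin-topped cap, 58 mm in diameter, 10 mm thick. 0.13 to 0.26 kg.
- sleeve_a (a joint): how far tube_a's sleeve is pushed down, m: 0 = right out (cap top 180 mm above the tube's underside), 0.050 = home (cap resting on the outer tube, cap top at 130 mm). No spring: it slides under 6 to 9 N and stays where left. A sticking one stops dead at 0.036 (cap top at 144 mm, a 14 mm gap under the cap), however hard it is pushed.
- cap_a (a point): centre of the flat top of the cap of tube_a; it goes down with the sleeve
- tube_b: one of three look-alike telescopic kraft document tubes, standing upright (which one sticks cannot be seen); origin: centre of its underside, z up. Outer tube 120 mm high, 58 mm in diameter, with a white paper wrap; out of its top stands a narrower sleeve (52 mm) with a flat tin-topped cap, 58 mm in diameter, 10 mm thick. 0.13 to 0.26 kg.
- sleeve_b (a joint): how far tube_b's sleeve is pushed down, m: 0 = right out (cap top 180 mm above the tube's underside), 0.050 = home (cap resting on the outer tube, cap top at 130 mm). No spring: it slides under 6 to 9 N and stays where left. A sticking one stops dead at 0.036 (cap top at 144 mm, a 14 mm gap under the cap), however hard it is pushed.
- cap_b (a point): centre of the flat top of the cap of tube_b; it goes down with the sleeve
- tube_c: one of three look-alike telescopic kraft document tubes, standing upright (which one sticks cannot be seen); origin: centre of its underside, z up. Outer tube 120 mm high, 58 mm in diameter, with a white paper wrap; out of its top stands a narrower sleeve (52 mm) with a flat tin-topped cap, 58 mm in diameter, 10 mm thick. 0.13 to 0.26 kg.
- sleeve_c (a joint): how far tube_c's sleeve is pushed down, m: 0 = right out (cap top 180 mm above the tube's underside), 0.050 = home (cap resting on the outer tube, cap top at 130 mm). No spring: it slides under 6 to 9 N and stays where left. A sticking one stops dead at 0.036 (cap top at 144 mm, a 14 mm gap under the cap), however hard it is pushed.
- cap_c (a point): centre of the flat top of the cap of tube_c; it goes down with the sleeve
- repair_tray: open wooden tray, 154 (x) by 240 (y) mm outside, 26 mm high, walls 6 mm, floor 4 mm thick, fixed on the right-hand desk; origin: centre of its underside
- tray_floor (a point): centre of the upper side of the tray's floor (4 mm above the desk), axes as the tray's; the free floor is 138 (x) by 228 (y) mm
- stamp: bystander: wooden hand stamp, 25 x 44 mm foot, 77 mm high, standing beside the tubes; origin: centre of its underside
- labels: bystander: roll of blank labels standing on end, 54 mm in diameter, 40 mm high; origin: centre of its underside
- glue: bystander: paste bottle, 49 mm in diameter, 151 mm high; origin: centre of its underside
- desk_pad: grey felt pad, 310 (x) by 300 (y) mm, 3 mm thick, fixed on the left-hand desk; the tubes and the stamp stand on it (their undersides at z = 0.003). Origin: centre of its underside. To its right, up to y = 0.12, stands a wooden card index 0.16 m high with the brush that lies on it (x 0.37 to 0.76): carry over it

How it is judged:
By the outcome, as a careful person would: the job done as asked, in the order asked, and still so for the second after the job is handed in, with the robot touching nothing.
It also fails if it takes over 58 s, if anything falls off the work surface, if the arm or the gripper's body presses on something with over 40 N, if the wrist force passes 120 N, or if a joint passes its speed limit or range.

## Working session

There is one attempt and no reset: what is moved stays moved. The work goes in short steps, Python scripts to look and compute and a tool call to move; the robot and the scene stay as the last step left them, time stands still between calls to the robot, and variables do not carry over. Pictures are saved under pics/ and viewed, about 8 in all and at most 12, crops included, and the job is handed in when it is done.

Besides the shell and the picture viewer there is one more tool, called after "Call:" by a JSON object that holds its "name" and its "arguments". carry_out: Moves the arm, as the interface text tells. Its arguments: {"type":"object","properties":{"steps":{"type":"array"},"squeeze":{"type":"number"}},"required":["steps"]}

```bash
mkdir -p pics; ls; python3 - <<'E'
from rig import robot,cams
import cv2
o=robot.get_obs()
for k in("time","position","tool_rot","ft_force","grip_width"):print(k,o[k])
print(robot.tip_extent)
for n in("scene","top"):
    c=cams.camera(n);cv2.imwrite(f"pics/{n}0.png",cv2.resize(c["pixels"][:,:,::-1],(800,600)))
    print(n,{k:c[k] for k in c if k!="pixels"})
E
```

```text
pics
time 0.0
position [ 0.27099394 -0.56238818  0.20661689]
tool_rot [ 8.46725634e-01 -5.32028835e-01 -7.57974475e-04 -6.66661095e-04]
ft_force [-1.05625731  0.56812979  0.46706735]
grip_width 0.08692524838052791
0.022
scene {'fx': 391.90018244202184, 'fy': 391.90018244202184, 'cx': 254.34711707408837, 'cy': 195.03768474865984, 'k1': -0.0717972373692198, 'eye': array([0.12813685, 0.6584115 , 0.98924406]), 'rotation': array([-0.11252633,  0.3355538 ,  0.89188462, -0.28157291])}
top {'fx': 482.267110228507, 'fy': 482.267110228507, 'cx': 251.2617758944391, 'cy': 196.9316721247521, 'k1': -7.702775884964694e-05, 'eye': array([0.20271609, 0.05485593, 1.89031678]), 'rotation': array([-0.06505328,  0.07305413,  0.70640839, -0.70101237])}
```

View pics/scene0.png

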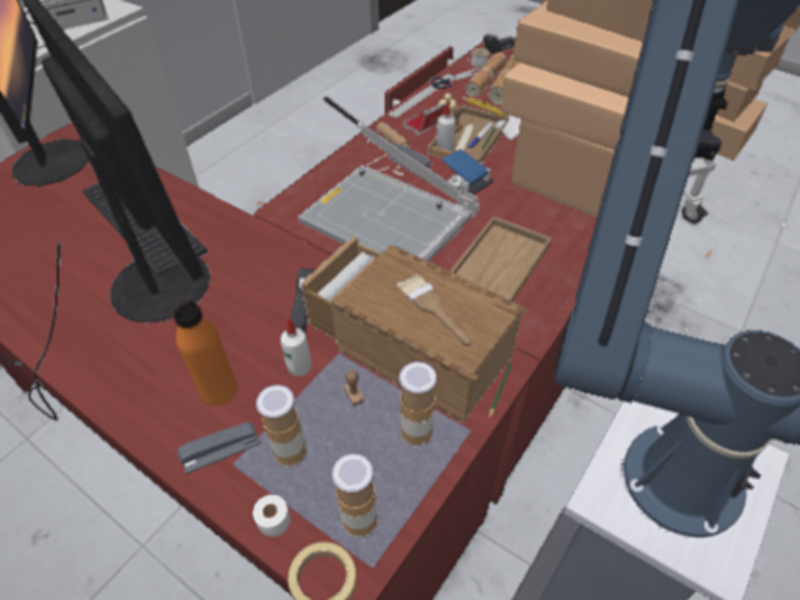

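View pics/top0.png

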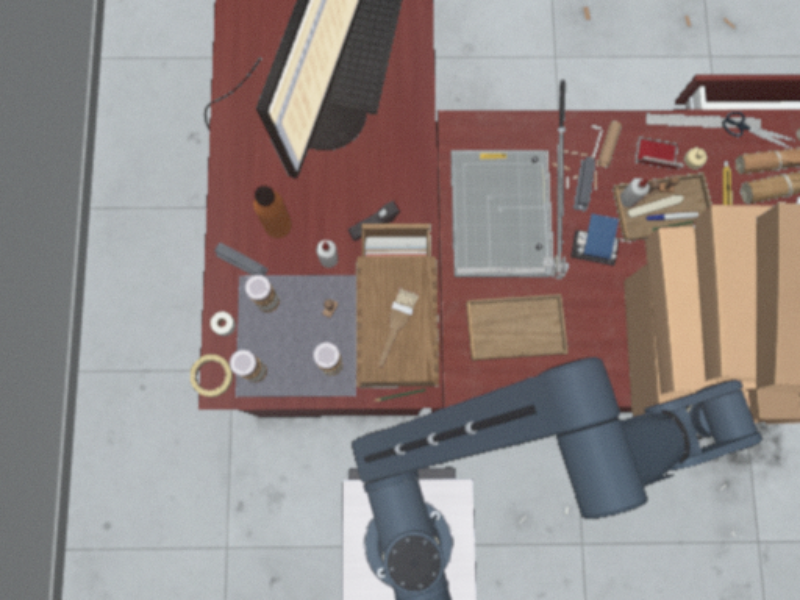

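Scene view (800 px wide): caps at (278,403), (418,378), (353,473); stamp (352,385), glue (295,350), labels (271,515), tray (502,258). In the top view the caps are at (258,287), (243,363), (326,356), the stamp at (328,307) and the tray at (517,327).

```bash
cat > h.py <<'E'
import numpy as np,cv2
from scipy.spatial.transform import Rotation as R
def ray(c,u,v):
    xd=np.array([(u-c["cx"])/c["fx"],(v-c["cy"])/c["fy"]])
    x,y=cv2.undistortPoints(xd.reshape(1,1,2),np.eye(3),np.array([c["k1"],0,0,0.])).ravel()
    return R.from_quat(c["rotation"]).apply([x,-y,-1])
def plane(c,u,v,z):
    d=ray(c,u,v);e=np.array(c["eye"]);return e+d*(z-e[2])/d[2]
def meet(c1,p1,c2,p2):
    d1,d2=ray(c1,*p1),ray(c2,*p2);e1,e2=map(np.array,(c1["eye"],c2["eye"]))
    s=np.linalg.lstsq(np.c_[d1,-d2],e2-e1,rcond=None)[0]
    a,b=e1+s[0]*d1,e2+s[1]*d2;return (a+b)/2,np.linalg.norm(a-b)
def blob(c,seed,rad=16,lo=150,sat=45,close=3):
    """centre of the pale grey blob at the seed"""
    h=cv2.cvtColor(c["pixels"],cv2.COLOR_RGB2HSV)
    m=((h[...,2]>lo)&(h[...,1]<sat)).astype(np.uint8)
    w=np.zeros_like(m);cv2.circle(w,tuple(int(s) for s in seed),rad,1,-1)
    n,l,st,ce=cv2.connectedComponentsWithStats(m*w)
    i=1+np.argmax(st[1:,4]);k=(l==i).astype(np.uint8)
    ct=max(cv2.findContours(k,0,1)[0],key=cv2.contourArea)
    (x,y),ax,an=cv2.fitEllipse(cv2.convexHull(ct));return (x,y),ax,st[i,4]
E
python3 - <<'E'
from rig import robot,cams
from h import *
t=cams.camera("top");s=cams.camera("scene");k=.64
for n,a,b in(("A",(258,287),(278,403)),("B",(243,363),(353,473)),("C",(326,356),(418,378))):
    pa,xa,na=blob(t,np.array(a)*k,13);pb,xb,nb=blob(s,np.array(b)*k,17)
    p,g=meet(t,pa,s,pb)
    print(n,pa,xa,pb,xb,"meet",p.round(4),round(g,4),"top",plane(t,*pa,.183).round(4),"scene",plane(s,*pb,.183).round(4))
for n,px in(("tray",[(468,298),(564,296),(567,355),(472,359)]),):
    for q in px: print(n,plane(t,*(np.array(q)*k),.026).round(3))
for n,a,b,z in(("stamp",(328,304),(351,376),.075),("glue",(326,245),(291,328),.15),("labels",(222,323),(271,508),.04)):
    print(n,plane(t,*(np.array(a)*k),z).round(3),plane(s,*(np.array(b)*k),z).round(3))
E
```

```text
A (164.08621215820312, 183.21951293945312) (16.255359649658203, 16.93990707397461) (175.5203094482422, 256.1573181152344) (19.842241287231445, 24.36136817932129) meet [0.5952 0.3505 0.175 ] 0.0007 top [0.5937 0.3493 0.183 ] scene [0.5903 0.3534 0.183 ]
B (154.7253875732422, 231.5693359375) (16.377260208129883, 17.575407028198242) (225.07337951660156, 301.9243469238281) (24.16722869873047, 26.87714385986328) meet [0.4181 0.3782 0.1815] 0.0001 top [0.4179 0.3779 0.183 ] scene [0.4176 0.3787 0.183 ]
C (208.24575805664062, 226.52740478515625) (16.75377082824707, 17.413558959960938) (266.99798583984375, 240.8950653076172) (19.710542678833008, 23.143203735351562) meet [0.4344 0.1882 0.1813] 0.0007 top [0.4345 0.1881 0.183 ] scene [0.4335 0.1891 0.183 ]
tray [ 0.596 -0.159  0.026]
tray [ 0.599 -0.403  0.026]
tray [ 0.449 -0.403  0.026]
tray [ 0.44  -0.165  0.026]
stamp [0.573 0.191 0.075] [0.573 0.194 0.075]
glue [0.701 0.192 0.15 ] [0.688 0.212 0.15 ]
labels [0.533 0.457 0.04 ] [0.536 0.455 0.04 ]
```

Call:
{"name": "carry_out", "arguments": {"steps": [[[0,4.5,1],0,1],[[0,4.5,1],0,1],[[0,4.5,1],0,1],[[0,4.5,1],0,1],[[1,4.5,1],0,1],[[3,3.5,1],8,1],[[3,3.5,1],8,1],[[3,3.5,0],8,1],[[3,3.5,0],8,1],[[3,3.5,0],8,1]], "squeeze": 10}}

```text
time: 1.2
position: [0.4302, -0.1517, 0.277]
tool_rot: [0.979, -0.204, 0.0, 0.001]
ft_force: [0.6, -1.2, 0.1]
grip_width: 0.0149
```

Call:
{"name": "carry_out", "arguments": {"steps": [[[0,4.3,0],8,1],[[0,4.3,0],8,1],[[0,4.3,0],7,1],[[0,4.3,0],0,1],[[0,4.3,0],0,1],[[0,4.3,0],0,1],[[0,4.3,0],0,1],[[0.4,3,0],0,1],[[0,0,0],0,1]]}}

```text
time: 2.1
position: [0.4361, 0.1965, 0.2776]
tool_rot: [1.0, 0.009, 0.004, -0.0]
ft_force: [-0.0, -0.6, -0.5]
grip_width: 0.0005
```

```bash
python3 - <<'E'
from rig import robot,cams
import cv2
o=robot.get_obs();print(o["position"],o["tool_rot"],o["grip_width"],o["time"],o["ft_force"])
a=cams.camera("wrist")["pixels"];b=cams.camera("scene")["pixels"][120:384,80:420]
cv2.imwrite("pics/w1.png",cv2.hconcat([cv2.resize(a,(400,300)),cv2.resize(b,(386,300))])[:,:,::-1])
E
```

```text
[0.43606294 0.19646761 0.27761624] [ 9.99952451e-01  9.08031963e-03  3.55554458e-03 -4.79382385e-05] 0.00047287069085261683 2.1 [-0.00744104 -0.59539251 -0.49605518]
```

View pics/w1.png

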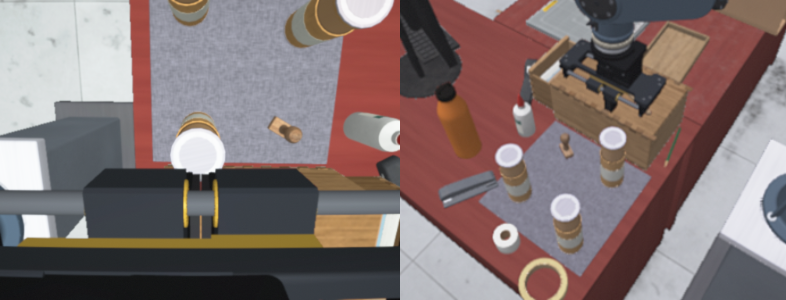

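Closed fingers are above cap C (wrist crop: fingers at col 202, cap at (198,150)). The gripper's long side lies along x. Next, push C.

Call:
{"name": "carry_out", "arguments": {"steps": [[[-0.2,-0.8,-3],0,1],[[0,0,-3],0,1],[[0,0,-1],0,1],[[0,0,-1],0,1],[[0,0,-1],0,1],[[0,0,-1],0,1],[[0,0,-1],0,1]]}}

```text
time: 2.9
position: [0.4372, 0.1802, 0.1669]
tool_rot: [1.0, 0.004, 0.008, 0.001]
ft_force: [0.3, 0.4, -0.5]
grip_width: 0.0004
```

```bash
python3 - <<'E'
from rig import robot,cams
import cv2
o=robot.get_obs();print(o["position"],o["tool_rot"],o["time"],o["ft_force"],o["moment"],o["joint_velocities"])
a=cams.camera("wrist")["pixels"];b=cams.camera("scene")["pixels"][120:384,80:420]
cv2.imwrite("pics/w2.png",cv2.hconcat([cv2.resize(a,(400,300)),cv2.resize(b,(386,300))])[:,:,::-1])
E
```

```text
[0.43723947 0.18019805 0.16688392] [0.99996054 0.00438877 0.00761336 0.00130145] 2.9 [ 0.27231996  0.37332431 -0.49117317] [-0.00961302 -0.07574452 -0.02372726] [-0.00454288  0.17188818  0.10961611 -0.00155894 -0.29162024  0.00099736]
```

View pics/w2.png

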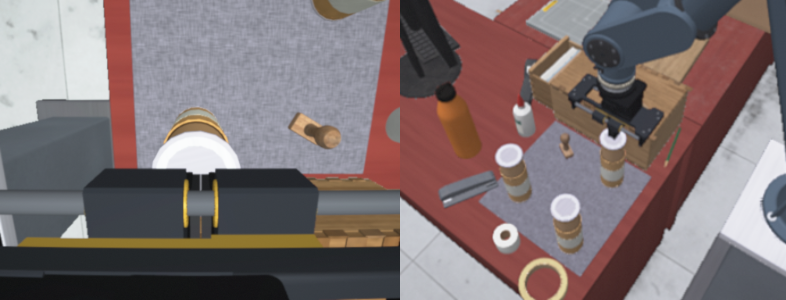

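```bash
cat >> h.py <<'E'
def proj(c,p):
    q=R.from_quat(c["rotation"]).inv().apply(np.array(p)-c["eye"]);x,y=q[0]/-q[2],-q[1]/-q[2]
    f=1+c["k1"]*(x*x+y*y);return np.array([c["fx"]*x*f+c["cx"],c["fy"]*y*f+c["cy"]]).round(1)
E
python3 - <<'E'
from rig import robot,cams
from h import *
p=robot.get_obs()["position"];tip=p-[0,0,.022]
s=cams.camera("scene");w=cams.camera("wrist");print(w["eye"],w["rotation"])
print("tip scene",proj(s,tip),"wrist",proj(w,tip))
for z in(.183,.163,.145,.133):print(z,proj(s,[.434,.189,z]),proj(w,[.434,.189,z]),proj(w,[.434,.218,z]))
print(blob(s,(267,244),17))
v=np.vstack([cv2.resize(s["pixels"][200:290,215:325],(770,300)[:1]+(630,))])
cv2.imwrite("pics/s3.png",np.hstack([cv2.resize(s["pixels"][205:275,235:300],(390,420),interpolation=2),cv2.resize(w["pixels"][150:384,150:370],(395,420))])[:,:,::-1])
E
```

```text
[0.43268022 0.24677146 0.34411835] [-0.1238859  -0.00705255  0.00367165  0.99226461]
tip scene [267.8 246.6] wrist [257.3 216.8]
0.183 [266.8 240.8] [253.8 224.6] [254.3 167.1]
0.163 [266.7 245.3] [253.6 212.3] [254.  160.5]
0.145 [266.6 249.3] [253.5 203.3] [253.8 155.6]
0.133 [266.6 251.9] [253.4 198. ] [253.7 152.8]
((266.9283447265625, 241.65089416503906), (19.33528709411621, 23.948972702026367), np.int32(286))
```

View pics/s3.png

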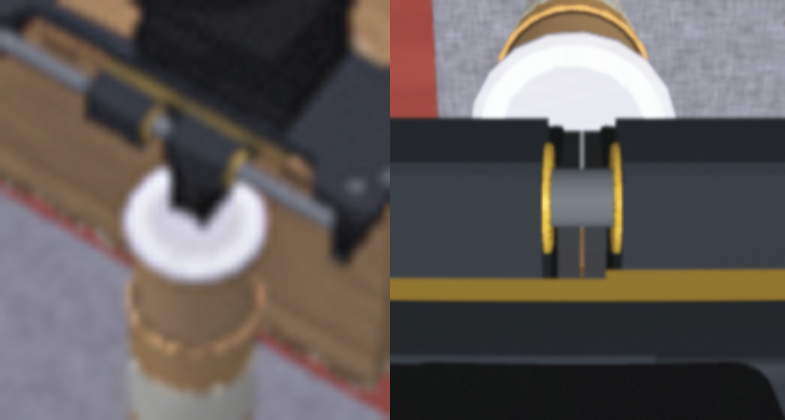

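Call:
{"name": "carry_out", "arguments": {"steps": [[[0,0,0],0,1]]}}

```text
time: 3.2
position: [0.437, 0.1806, 0.1674]
tool_rot: [1.0, 0.005, 0.007, 0.001]
ft_force: [0.8, 0.4, -0.4]
grip_width: 0.0003
```

```bash
python3 - <<'E'
from rig import robot,cams
from h import *
o=robot.get_obs();print(o["time"],o["position"],o["tool_rot"],o["q"],o["ft_force"])
w=cams.camera("wrist");s=cams.camera("scene");print(w["eye"],w["rotation"])
o=robot.get_obs();print(o["time"],o["position"],o["ft_force"])
print(blob(s,(267,246),17))
E
```

```text
3.2 [0.43696883 0.18056359 0.16743564] [0.9999616  0.0047607  0.00723544 0.00133601] [ 0.15825107  0.38099138  1.85769566 -0.00625011  0.88902271  0.15263434] [ 0.75035761  0.40514488 -0.43681192]
[0.43284376 0.2469797  0.34478982] [-0.12377137 -0.00774195  0.00376947  0.9922734 ]
3.3 [0.4369876  0.18058771 0.16752775] [-1.09222138  0.04823214  0.00554898]
((266.7886962890625, 241.6223602294922), (19.443801879882812, 23.58985137939453), np.int32(287))
```

Call:
{"name": "carry_out", "arguments": {"steps": [[[0,0.6,-1],0,1],[[0,0,-1],0,1]]}}

```text
time: 3.5
position: [0.44, 0.1869, 0.1497]
tool_rot: [1.0, 0.005, 0.011, 0.001]
ft_force: [-0.3, -1.9, 7.6]
grip_width: 0.0003
```

```bash
python3 - <<'E'
from rig import robot,cams
from h import *
o=robot.get_obs();print(o["time"],o["position"],o["ft_force"])
w=cams.camera("wrist");s=cams.camera("scene");print(w["eye"],w["fx"],w["k1"])
print(blob(s,(267,246),17))
cv2.imwrite("pics/s4.png",np.hstack([cv2.resize(s["pixels"][205:275,235:300],(390,420),interpolation=2),cv2.resize(w["pixels"][100:384,100:370],(395,420))])[:,:,::-1])
E
```

```text
3.5 [0.43996608 0.18692458 0.14971251] [-0.34902677 -1.93415887  7.61066326]
[0.43431076 0.25336315 0.32702747] 342.3277492887122 -0.035923670750171055
((264.3169250488281, 247.2172393798828), (17.58906364440918, 26.031917572021484), np.int32(280))
```

View pics/s4.png

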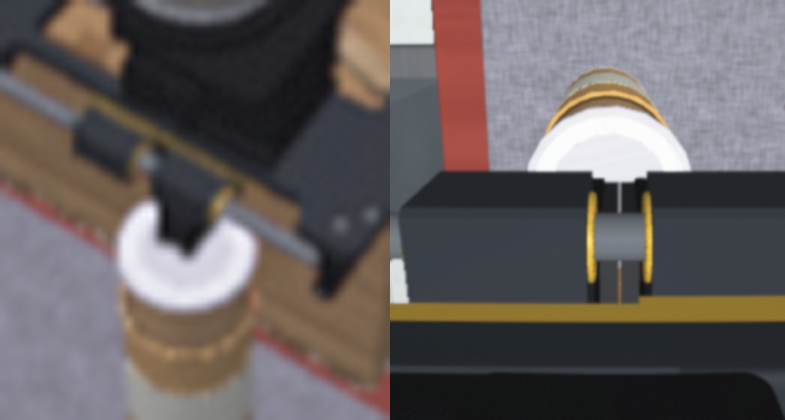

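Closed fingers touch the cap at about TCP+10 mm, not TCP−22 mm as the tip extent implies. I'll rely on contact forces, and continue C in small rows.

Call:
{"name": "carry_out", "arguments": {"steps": [[[0,0,-0.6],0,1],[[0,0,-0.6],0,1],[[0,0,-0.6],0,1]]}}

```text
time: 3.9
position: [0.4409, 0.1868, 0.1324]
tool_rot: [1.0, 0.006, 0.013, 0.002]
ft_force: [-1.0, -1.6, 6.4]
grip_width: 0.0006
```

Call:
{"name": "carry_out", "arguments": {"steps": [[[0,0,-0.5],0,1],[[0,0,-0.5],0,1]]}}

```text
time: 4.1
position: [0.4416, 0.1867, 0.1233]
tool_rot: [1.0, 0.006, 0.014, 0.002]
ft_force: [-1.5, -1.9, 6.3]
grip_width: 0.0002
```

Call:
{"name": "carry_out", "arguments": {"steps": [[[0,0,-0.5],0,1],[[0,0,-0.5],0,1]]}}

```text
time: 4.3
position: [0.4442, 0.1855, 0.1186]
tool_rot: [1.0, 0.008, 0.017, 0.004]
ft_force: [-10.3, -9.1, 75.6]
grip_width: 0.0003
```

Call:
{"name": "carry_out", "arguments": {"steps": [[[0,0,2],0,1],[[0,0,4],0,1],[[0,0,4],0,1],[[0,2,3],0,1],[[0,4.5,0],0,1],[[0,4.5,0],0,1],[[0,4.5,0],0,1]]}}

```text
time: 5.0
position: [0.4453, 0.3424, 0.2581]
tool_rot: [1.0, 0.002, 0.021, 0.002]
ft_force: [1.7, -0.6, 0.5]
grip_width: 0.0007
```

```bash
python3 - <<'E'
from rig import robot,cams
from h import *
o=robot.get_obs();print(o["time"],o["position"],o["tool_rot"],o["q"],o["ft_force"])
s=cams.camera("scene")
for z in(.183,.147,.133):print(z,proj(s,[.434,.189,z]))
print(blob(s,(267,251),17))
cv2.imwrite("pics/s5.png",cv2.resize(s["pixels"][170:384,110:320],(590,600),interpolation=2)[:,:,::-1])
E
```

```text
5.0 [0.44526923 0.34236278 0.25812817] [0.99978339 0.00201149 0.02062363 0.00194788] [ 0.469369    0.3717035   1.55590633 -0.02386688  1.17900632  0.47407312] [ 1.67741209 -0.6327642   0.52585443]
0.183 [266.8 240.8]
0.147 [266.7 248.8]
0.133 [266.6 251.9]
((270.4355163574219, 253.1712188720703), (14.014785766601562, 19.29871940612793), np.int32(156))
```

View pics/s5.png

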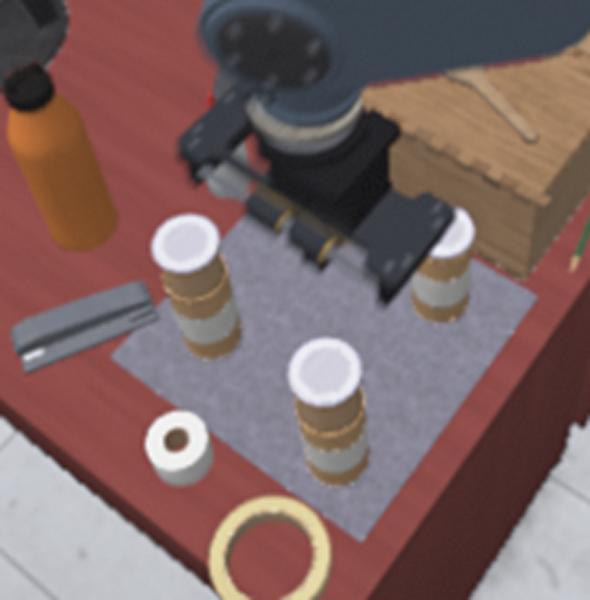

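C is home: its cap sits on the ring at (442,235), with no sleeve showing. Next is B.

Call:
{"name": "carry_out", "arguments": {"steps": [[[-2.7,3.2,-2],0,1],[[0,0,-2],0,1],[[0,0,0],0,1]]}}

```text
time: 5.35
position: [0.4183, 0.385, 0.2179]
tool_rot: [1.0, 0.006, 0.022, -0.003]
ft_force: [-0.1, -0.6, -0.2]
grip_width: 0.0002
```

Call:
{"name": "carry_out", "arguments": {"steps": [[[0,-0.6,-2],0,1],[[0,0,-1.8],0,1],[[0,0,-0.7],0,1],[[0,0,-0.7],0,1],[[0,0,-0.7],0,1],[[0,0,-0.7],0,1]]}}

```text
time: 5.95
position: [0.4216, 0.3799, 0.1554]
tool_rot: [1.0, 0.005, 0.026, -0.006]
ft_force: [-0.9, -0.3, 7.1]
grip_width: 0.0003
```

Call:
{"name": "carry_out", "arguments": {"steps": [[[0,0,-0.7],0,1],[[0,0,-0.7],0,1],[[0,0,-0.3],0,1],[[0,0,-0.3],0,1]]}}

```text
time: 6.35
position: [0.4251, 0.3812, 0.1409]
tool_rot: [1.0, 0.004, 0.03, -0.009]
ft_force: [-0.8, 0.1, 6.6]
grip_width: 0.0003
```

Call:
{"name": "carry_out", "arguments": {"steps": [[[-0.1,0,-0.6],0,1],[[-0.1,0,-0.4],0,1],[[-0.1,0,-0.4],0,1]]}}

```text
time: 6.65
position: [0.4251, 0.3823, 0.1318]
tool_rot: [0.999, 0.004, 0.033, -0.011]
ft_force: [-1.6, -1.3, 5.6]
grip_width: 0.0002
```

Call:
{"name": "carry_out", "arguments": {"steps": [[[-0.1,0,-0.4],0,1],[[-0.1,0,-0.4],0,1]]}}

```text
time: 6.85
position: [0.4248, 0.3827, 0.1268]
tool_rot: [0.999, 0.003, 0.035, -0.012]
ft_force: [-2.1, -2.2, 6.4]
grip_width: 0.0004
```

Past the sticking height, so B goes home.

Call:
{"name": "carry_out", "arguments": {"steps": [[[-0.1,0,-0.5],0,1],[[-0.1,0,-0.4],0,1]]}}

```text
time: 7.05
position: [0.4245, 0.3831, 0.1209]
tool_rot: [0.999, 0.003, 0.037, -0.013]
ft_force: [-1.7, -1.0, 5.9]
grip_width: 0.0006
```

Call:
{"name": "carry_out", "arguments": {"steps": [[[-0.1,0,-0.4],0,1],[[0,0,-0.3],0,1]]}}

```text
time: 7.25
position: [0.4262, 0.3838, 0.1199]
tool_rot: [0.999, 0.003, 0.041, -0.014]
ft_force: [-4.1, -3.1, 20.4]
grip_width: 0.0004
```

Call:
{"name": "carry_out", "arguments": {"steps": [[[0,0,-0.5],0,1]]}}

```text
time: 7.35
position: [0.4288, 0.385, 0.1201]
tool_rot: [0.999, 0.003, 0.044, -0.016]
ft_force: [-5.5, -3.1, 35.0]
grip_width: 0.0003
```

Call:
{"name": "carry_out", "arguments": {"steps": [[[0,0,2.5],0,1],[[0,0,4],0,1]]}}

```text
time: 7.55
position: [0.4276, 0.3834, 0.185]
tool_rot: [0.999, 0.003, 0.042, -0.015]
ft_force: [-0.1, 0.4, 0.3]
grip_width: 0.0004
```

Call:
{"name": "carry_out", "arguments": {"steps": [[[0,0,4.5],0,1],[[0,0,4.5],0,1]]}}

```text
time: 7.75
position: [0.4272, 0.3825, 0.278]
tool_rot: [0.999, 0.002, 0.041, -0.014]
ft_force: [0.8, 1.0, -0.9]
grip_width: 0.0006
```

Call:
{"name": "carry_out", "arguments": {"steps": [[[4.5,0,0],0,1],[[4.5,0,0],0,1],[[4.5,0,0],0,1]]}}

```text
time: 8.05
position: [0.5646, 0.3859, 0.2928]
tool_rot: [0.999, 0.005, 0.05, -0.02]
ft_force: [0.7, 0.7, -0.7]
grip_width: 0.0005
```

Tool tilt (about 6°) builds up along the arm direction under load. If I turn the tool half round, the next press will cancel it instead of adding to it.

Call:
{"name": "carry_out", "arguments": {"steps": [[[0,0,0],8.5,1],[[0,0,0],8.5,1],[[0,0,0],8.5,1],[[0,0,0],8.5,1],[[0,0,0],8.5,1],[[0,0,0],8.5,1],[[0,0,0],8.5,1],[[0,0,0],8.5,1],[[0,0,0],8.5,1],[[0,0,0],8.5,1]]}}

```text
time: 9.05
position: [0.5764, 0.3822, 0.2978]
tool_rot: [0.726, 0.685, 0.029, -0.053]
ft_force: [0.1, -0.5, 0.4]
grip_width: 0.0007
```

Call:
{"name": "carry_out", "arguments": {"steps": [[[0,0,0],8.5,1],[[0,0,0],8.5,1],[[0,0,0],8.5,1],[[0,0,0],8.5,1],[[0,0,0],8.5,1],[[0,0,0],8.5,1],[[0,0,0],8.5,1],[[0,0,0],8.5,1],[[0,0,0],8.5,1],[[0,0,0],6,1]]}}

```text
time: 10.05
position: [0.5808, 0.3792, 0.3021]
tool_rot: [0.084, 0.995, -0.01, -0.057]
ft_force: [-1.3, 0.4, 0.4]
grip_width: 0.0004
```

```bash
python3 - <<'E'
from rig import robot,cams
from h import *
o=robot.get_obs();r=R.from_quat(o["tool_rot"]).as_matrix();print(o["time"],o["position"],o["q"],"z",r[:,2].round(3),"x",r[:,0].round(3))
E
```

```text
10.05 [0.58080154 0.37917318 0.30214465] [ 0.40118667  0.60424466  1.02720713  0.03517776  1.62078719 -2.57203983] z [-0.115 -0.011 -0.993] x [-0.979  0.168  0.112]
```

Call:
{"name": "carry_out", "arguments": {"steps": [[[1,-2.6,-3],0,1],[[0,0,-4],0,1],[[0,0,-3.5],0,1],[[0,0,0],0,1]]}}

```text
time: 10.45
position: [0.5937, 0.353, 0.1986]
tool_rot: [0.083, 0.995, -0.008, -0.052]
ft_force: [-1.2, -0.5, -1.4]
grip_width: 0.0006
```

Now press A; it should contact near 0.168.

Call:
{"name": "carry_out", "arguments": {"steps": [[[0,0,-2],0,1],[[0,0,-0.8],0,1],[[0,0,-0.8],0,1],[[0,0,-0.8],0,1],[[0,0,-0.8],0,1],[[0,0,-0.6],0,1]]}}

```text
time: 11.05
position: [0.6006, 0.3557, 0.1504]
tool_rot: [0.083, 0.996, -0.003, -0.044]
ft_force: [-1.5, -0.7, 6.5]
grip_width: 0.001
```

Call:
{"name": "carry_out", "arguments": {"steps": [[[-0.2,0,-0.6],0,1],[[-0.2,0,-0.5],0,1],[[-0.2,0,-0.5],0,1]]}}

```text
time: 11.35
position: [0.5996, 0.3571, 0.1415]
tool_rot: [0.083, 0.996, -0.001, -0.037]
ft_force: [0.7, -0.9, 6.1]
grip_width: 0.0004
```

Call:
{"name": "carry_out", "arguments": {"steps": [[[-0.2,0,-0.5],0,1],[[-0.2,0,-0.4],0,1]]}}

```text
time: 11.55
position: [0.5992, 0.3576, 0.1375]
tool_rot: [0.082, 0.996, 0.0, -0.032]
ft_force: [0.2, -0.8, 6.1]
grip_width: 0.0008
```

Call:
{"name": "carry_out", "arguments": {"steps": [[[-0.2,0,-0.5],0,1],[[-0.2,0,-0.5],0,1],[[-0.2,0,-0.5],0,1]]}}

```text
time: 11.85
position: [0.6009, 0.3582, 0.1328]
tool_rot: [0.082, 0.996, 0.003, -0.022]
ft_force: [-0.5, -2.5, 19.8]
grip_width: 0.0004
```

A stops at 0.133, 14 mm above the others' home height, so it is the dented one. A few firmer rows will confirm that and also take out more tilt.

Call:
{"name": "carry_out", "arguments": {"steps": [[[-0.3,-0.1,-0.5],0,1],[[-0.3,-0.1,-0.5],0,1],[[-0.3,-0.1,-0.5],0,1]]}}

```text
time: 12.15
position: [0.6014, 0.3567, 0.1327]
tool_rot: [0.081, 0.997, 0.006, -0.01]
ft_force: [-2.0, -1.3, 13.6]
grip_width: 0.0006
```

```bash
python3 - <<'E'
from rig import robot,cams
from h import *
o=robot.get_obs();r=R.from_quat(o["tool_rot"]).as_matrix();print(o["time"],o["position"],o["ft_force"],"z",r[:,2].round(3),"x",r[:,0].round(3))
E
```

```text
12.15 [0.60138202 0.35667307 0.13265429] [-1.99958985 -1.2834609  13.61027735] z [-0.018  0.014 -1.   ] x [-0.987  0.162  0.021]
```

Call:
{"name": "carry_out", "arguments": {"steps": [[[0,0,2],0,1],[[0,0,4],0,0],[[0,0,4],0,0],[[0,0,0],0,0],[[0,0,0],0,0],[[0,0,0],0,0]]}}

```text
time: 12.75
position: [0.6025, 0.3574, 0.2408]
tool_rot: [0.081, 0.997, 0.008, -0.006]
ft_force: [0.2, 0.1, -0.6]
grip_width: 0.0326
```

```bash
python3 - <<'E'
from rig import robot,cams
from h import *
o=robot.get_obs();r=R.from_quat(o["tool_rot"]).as_matrix();print(o["time"],o["position"],o["q"],o["grip_width"],"z",r[:,2].round(3),"x",r[:,0].round(3))
s=cams.camera("scene");w=cams.camera("wrist");t=cams.camera("top")
g=o["position"]; 
for e in(-.0435,.0435):print([proj(w,g+e*r[:,0]+k*r[:,2]) for k in(-.015,0,.022)],"scene",[proj(s,g+e*r[:,0]+k*r[:,2]) for k in(-.015,0,.022)])
for n,c,sd in(("t",t,(165,184)),("s",s,(176,264)),("w",w,proj(w,(.595,.352,.147)))):
    try:
        p,ax,n_=blob(c,sd,17 if n!="w" else 70);print(n,p,ax,n_,plane(c,*p,.147).round(4))
    except Exception as e:print(n,e)
print("pred scene",proj(s,(.592,.351,.147)),proj(w,(.592,.351,.147)))
cv2.imwrite("pics/s6.png",np.hstack([cv2.resize(s["pixels"][200:330,130:230],(400,520),interpolation=2),cv2.resize(w["pixels"],(400,300)) if 0 else cv2.copyMakeBorder(cv2.resize(w["pixels"],(400,300)),0,220,0,0,0)])[:,:,::-1])
E
```

```text
12.75 [0.60247799 0.35735225 0.2407572 ] [ 0.36697842  0.60476895  1.18581646  0.02042011  1.35461416 -2.61669336] 0.03263059928587714 z [-0.01   0.017 -1.   ] x [-0.987  0.162  0.013]
[array([168.1, 241.4]), array([174.8, 230.9]), array([183.1, 218.2])] scene [array([154.2, 227. ]), array([155.5, 230.8]), array([157.3, 236.4])]
[array([339.6, 241.3]), array([333.2, 230.8]), array([325.3, 218.1])] scene [array([176.9, 248.4]), array([178. , 252.2]), array([179.5, 257.6])]
t attempt to get argmax of an empty sequence
s (179.4760284423828, 262.5561828613281) (21.27520751953125, 28.3839054107666) 426 [0.5899 0.348  0.147 ]
w (263.1588134765625, 171.20346069335938) (121.13971710205078, 136.3834228515625) 10374 [0.5922 0.3446 0.147 ]
pred scene [178.1 263. ] [264.6 178.8]
```

View pics/s6.png

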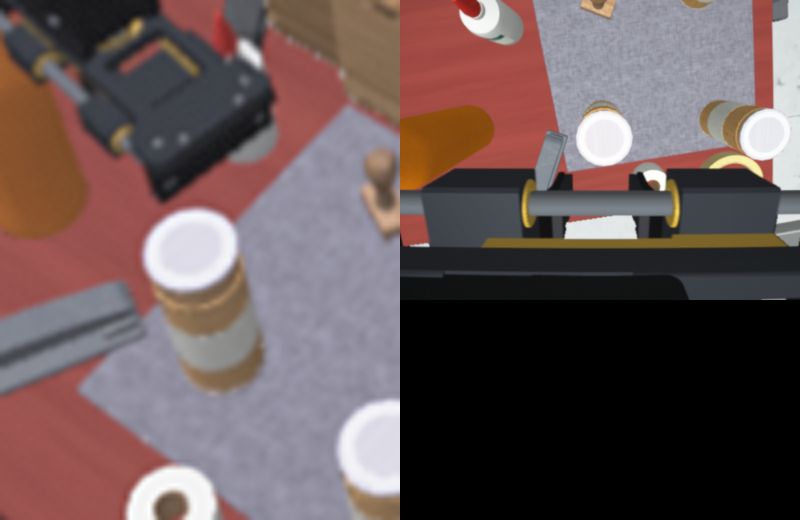

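A stands with a gap under its cap, as it should: cap at full-scene pixel (179,263), measured at (0.591, 0.348). Next I'll open fully, centre over it and come down a little.

Call:
{"name": "carry_out", "arguments": {"steps": [[[-1.1,-0.9,-1],0,0],[[0,0,-2],0,0],[[0,0,-2],0,0],[[0,0,0],0,0]]}}

```text
time: 13.3
position: [0.588, 0.3468, 0.1828]
tool_rot: [0.081, 0.997, 0.006, -0.011]
ft_force: [0.4, -0.6, -0.5]
grip_width: 0.0765
```

```bash
python3 - <<'E'
from rig import robot,cams
from h import *
o=robot.get_obs();r=R.from_quat(o["tool_rot"]).as_matrix();g=o["position"];print(o["time"],g,o["grip_width"],"z",r[:,2].round(3),o["ft_force"])
s=cams.camera("scene");w=cams.camera("wrist");im=s["pixels"].copy();iw=w["pixels"].copy()
for e in(-.05,.05):
  for k,c in((-.0145,(255,0,255)),(.022,(0,255,0))):
    for ii,cc in((im,s),(iw,w)):
        u=proj(cc,g+e*r[:,0]+k*r[:,2]);ii[int(round(u[1])),int(round(u[0]))]=c
cv2.imwrite("pics/s7.png",np.hstack([cv2.resize(im[200:310,125:225],(400,440),interpolation=0),cv2.resize(iw[140:360,120:400],(400,440)*1)])[:,:,::-1])
E
```

```text
13.3 [0.58800486 0.34683781 0.18279168] 0.07651438438359114 z [-0.021  0.013 -1.   ] [ 0.35668203 -0.6378708  -0.49757112]
```

View pics/s7.png

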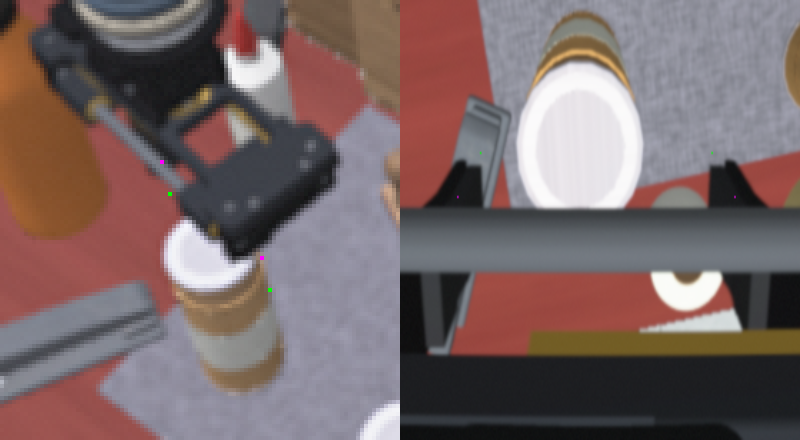

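Both views show the fingertips at the magenta marks, about 36 mm nearer the wrist than the reported TCP implies. This matches the contact heights. So I'll treat the real grasp point as 36 mm above the reported one, and grasp at a reported z of about 0.073.

Call:
{"name": "carry_out", "arguments": {"steps": [[[0.3,0.1,0],0,0],[[0,0,-1.5],0,0],[[0,0,-1.5],0,0],[[0,0,-1.5],0,0]]}}

```text
time: 13.8
position: [0.5981, 0.3507, 0.1446]
tool_rot: [0.081, 0.997, 0.01, -0.002]
ft_force: [0.5, 0.9, -0.6]
grip_width: 0.0865
```

Call:
{"name": "carry_out", "arguments": {"steps": [[[-0.8,-0.3,0],0,0],[[0,0,0],0,0]]}}

```text
time: 14.0
position: [0.5881, 0.3469, 0.1419]
tool_rot: [0.081, 0.997, 0.009, -0.004]
ft_force: [-0.5, 0.1, 1.0]
grip_width: 0.087
```

Call:
{"name": "carry_out", "arguments": {"steps": [[[0.2,0.1,-1],0,0],[[-0.1,0,-1.2],0,0],[[-0.2,0,-1.2],0,0],[[-0.2,0,-1.2],0,0]]}}

```text
time: 14.4
position: [0.5876, 0.349, 0.0966]
tool_rot: [0.081, 0.997, 0.011, -0.001]
ft_force: [0.2, -0.2, -0.4]
grip_width: 0.0867
```

Call:
{"name": "carry_out", "arguments": {"steps": [[[0.1,0,-0.8],0,0],[[0,0,-0.8],0,0],[[0,0,-0.4],0,0],[[0,0,0],0,0]]}}

```text
time: 14.8
position: [0.5864, 0.3483, 0.0712]
tool_rot: [0.081, 0.997, 0.009, -0.003]
ft_force: [-0.6, 1.1, 0.6]
grip_width: 0.0871
```

```bash
python3 - <<'E'
from rig import robot,cams
from h import *
o=robot.get_obs();r=R.from_quat(o["tool_rot"]).as_matrix();g=o["position"];print(o["time"],g,o["grip_width"],"z",r[:,2].round(3),o["ft_force"])
s=cams.camera("scene");w=cams.camera("wrist")
cv2.imwrite("pics/s8.png",np.hstack([cv2.resize(s["pixels"][200:310,125:225],(400,440),interpolation=2),cv2.resize(w["pixels"][100:350,100:420],(400,440))])[:,:,::-1])
E
```

```text
14.8 [0.58642443 0.34829332 0.07117019] 0.08708579899130459 z [-0.005  0.019 -1.   ] [-0.62606605  1.08123169  0.58233115]
```

View pics/s8.png

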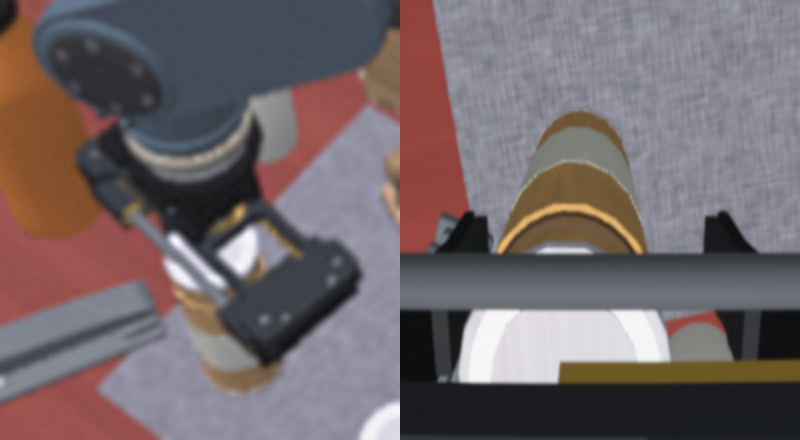

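The fingers flank the tube. It sits about 9 mm off-centre towards +x (left in the wrist crop: ring 498–648, fingers 490 and 705), so I shift +x and then grip.

Call:
{"name": "carry_out", "arguments": {"steps": [[[0.8,0,0.1],0,0],[[0,0,0],0,0],[[0,0,0],0,0.5],[[0,0,0],0,1],[[0,0,0],0,1],[[0,0,0],0,1],[[0,0,0],0,1],[[0,0,0],0,1]], "squeeze": 25}}

```text
time: 15.7
position: [0.5972, 0.349, 0.0756]
tool_rot: [0.081, 0.997, 0.011, -0.001]
ft_force: [0.5, -0.4, -0.0]
grip_width: 0.0572
```

Call:
{"name": "carry_out", "arguments": {"steps": [[[0,0,1],0,1],[[0,0,3],0,1],[[0,0,4],0,1],[[0,0,4],0,1],[[0,0,4],-4,1],[[0,0,4],-8,1],[[0,0,4],-8,1]]}}

```text
time: 16.4
position: [0.588, 0.3454, 0.3154]
tool_rot: [0.259, 0.966, 0.007, -0.01]
ft_force: [0.7, -0.2, -1.7]
grip_width: 0.0576
```

Call:
{"name": "carry_out", "arguments": {"steps": [[[-0.2,-3,0],-8,1],[[-0.4,-4,0],-8,1],[[-0.4,-4,0],-8,1],[[-0.4,-4,0],-8,1],[[-0.4,-4,0],-8,1],[[-0.4,-4,0],-8,1],[[-0.4,-4,0],-8,1],[[-0.4,-4,0],-8,1]]}}

```text
time: 17.2
position: [0.5566, 0.0322, 0.3294]
tool_rot: [0.744, 0.669, 0.014, 0.006]
ft_force: [0.0, 0.0, -1.8]
grip_width: 0.0577
```

Call:
{"name": "carry_out", "arguments": {"steps": [[[-0.4,-4,0],-8,1],[[-0.4,-4,0],-8,1],[[-0.4,-4,0],0,1],[[-0.4,-4,0],0,1],[[-0.4,-4,0],0,1],[[-0.4,-4,0],0,1],[[0,-3,0],0,1],[[0,0,0],0,1]]}}

```text
time: 18.0
position: [0.5257, -0.2526, 0.3328]
tool_rot: [0.835, 0.55, 0.013, 0.01]
ft_force: [-0.1, 0.3, -1.7]
grip_width: 0.0577
```

Call:
{"name": "carry_out", "arguments": {"steps": [[[-0.3,-2.7,-3],0,1],[[0,0,-4],0,1],[[0,0,-4],0,1],[[0,0,-4],0,1],[[0,0,-4],0,1],[[0,0,-2],0,1],[[0,0,0],0,1]]}}

```text
time: 18.7
position: [0.5222, -0.2774, 0.1217]
tool_rot: [0.835, 0.55, 0.015, 0.013]
ft_force: [0.5, 0.6, -1.1]
grip_width: 0.0574
```

```bash
python3 - <<'E'
from rig import robot,cams
from h import *
o=robot.get_obs();r=R.from_quat(o["tool_rot"]).as_matrix();g=o["position"];print(o["time"],g,o["grip_width"],"z",r[:,2].round(3),"x",r[:,0].round(3),o["ft_force"])
g0=R.from_quat([.081,.997,.011,-.001]).as_matrix()
print("tube axis now",(r@g0.T@[0,0,1]).round(3))
s=cams.camera("scene");print([proj(s,(x,y,.026)) for x,y in((.598,-.163),(.598,-.403),(.444,-.163),(.444,-.403))])
cv2.imwrite("pics/s9.png",cv2.resize(s["pixels"][80:220,260:400],(590,590),interpolation=2)[:,:,::-1])
E
```

```text
18.7 [ 0.52221739 -0.27737361  0.12165301] 0.05743146430421321 z [ 0.039 -0.005 -0.999] x [0.396 0.918 0.011] [ 0.53197754  0.56818912 -1.14124651]
tube axis now [-0.017 -0.001  1.   ]
[array([284.2, 174.9]), array([318.3, 137.5]), array([323.8, 194. ]), array([355.5, 153.3])]
```

Call:
{"name": "carry_out", "arguments": {"steps": [[[0,0,-2],0,1],[[0,0,-1],0,1],[[0,0,-0.6],0,1],[[0,0,0],0,1]]}}

```text
time: 19.15
position: [0.5273, -0.2795, 0.0926]
tool_rot: [0.835, 0.55, 0.017, 0.019]
ft_force: [-0.5, -0.1, -1.8]
grip_width: 0.0574
```

Call:
{"name": "carry_out", "arguments": {"steps": [[[-0.2,0,-0.8],0,1],[[-0.2,0,-0.3],0,1],[[-0.2,0,-0.1],0,1]]}}

```text
time: 19.45
position: [0.5229, -0.2808, 0.0825]
tool_rot: [0.834, 0.55, 0.018, 0.022]
ft_force: [0.3, -0.5, -1.3]
grip_width: 0.0577
```

Call:
{"name": "carry_out", "arguments": {"steps": [[[-0.1,0,-0.3],0,1],[[-0.1,0,-0.2],0,1]]}}

```text
time: 19.65
position: [0.5206, -0.281, 0.0776]
tool_rot: [0.835, 0.55, 0.018, 0.022]
ft_force: [-0.4, 0.1, -2.1]
grip_width: 0.0575
```

Call:
{"name": "carry_out", "arguments": {"steps": [[[0,0,-0.15],0,1],[[0,0,-0.1],0,1]]}}

```text
time: 19.85
position: [0.5215, -0.2816, 0.0769]
tool_rot: [0.835, 0.55, 0.019, 0.023]
ft_force: [-0.5, 2.3, 6.7]
grip_width: 0.0574
```

Touched down (the wrist force changed from −2 to +7 N). Now open slowly and look.

Call:
{"name": "carry_out", "arguments": {"steps": [[[0,0,0],0,0.3],[[0,0,0],0,0.2],[[0,0,0],0,0.1],[[0,0,0],0,0],[[0,0,0],0,0],[[0,0,0],0,0],[[0,0,0],0,0]], "squeeze": 5}}

```text
time: 20.55
position: [0.5223, -0.2824, 0.0775]
tool_rot: [0.835, 0.55, 0.019, 0.025]
ft_force: [-0.4, 0.4, -0.2]
grip_width: 0.0864
```

Call:
{"name": "carry_out", "arguments": {"steps": [[[0,0,1],0,0],[[-0.1,0,2],0,0],[[0,0,3],0,0],[[0,0,4],0,0],[[0,0,4],0,0],[[0,0,4],0,0],[[-2,-4,3],0,0],[[-2,-4,3],0,0],[[-2,-4,0],0,0],[[0,0,0],0,0]]}}

```text
time: 21.55
position: [0.4604, -0.3965, 0.3293]
tool_rot: [0.833, 0.552, 0.018, 0.027]
ft_force: [0.5, -0.2, -0.4]
grip_width: 0.0868
```

```bash
python3 - <<'E'
from rig import robot,cams
from h import *
o=robot.get_obs();print(o["time"],o["position"],o["grip_width"],o["ft_force"])
s=cams.camera("scene");t=cams.camera("top")
for n,p in(("A",(.521,-.283,.148)),("B",(.418,.378,.133)),("C",(.434,.189,.133))):
    r=[]
    for c in(t,s):
        try:
            q=blob(c,proj(c,p),14)[0];r.append(q);print(n,np.round(q,1),proj(c,p),plane(c,*q,p[2]).round(3))
        except Exception as e:print(n,e)
    if len(r)==2:print(" meet",meet(t,r[0],s,r[1]))
a=cv2.resize(s["pixels"][90:330,110:390],(450,386),interpolation=2);b=cv2.resize(t["pixels"][150:270,120:370],(600,288))[:,:]
cv2.imwrite("pics/f1.png",np.vstack([cv2.copyMakeBorder(a,0,0,0,150,0),b[:212]])[:,:,::-1])
E
```

```text
21.55 [ 0.46037867 -0.39652087  0.32926073] 0.08682923784453256 [ 0.49553234 -0.24436155 -0.41294524]
A [336.9 202.8] [337.3 203.5] [ 0.524 -0.281  0.148]
A [324.  137.3] [325.1 137.1] [ 0.524 -0.28   0.148]
 meet (array([ 0.52404173, -0.2816213 ,  0.14684078]), np.float64(0.00024071978387593435))
B [157.1 233. ] [157.2 233.2] [0.419 0.379 0.133]
B [226.4 311. ] [226.6 311.3] [0.419 0.378 0.133]
 meet (array([0.41847484, 0.37819491, 0.13439572]), np.float64(0.00026730037293784363))
C [209.3 228.4] [209.1 228.5] [0.434 0.188 0.133]
C [266.7 251.8] [266.6 251.9] [0.434 0.189 0.133]
 meet (array([0.43443177, 0.18826321, 0.13204311]), np.float64(0.00029668851835061306))
```

View pics/f1.png

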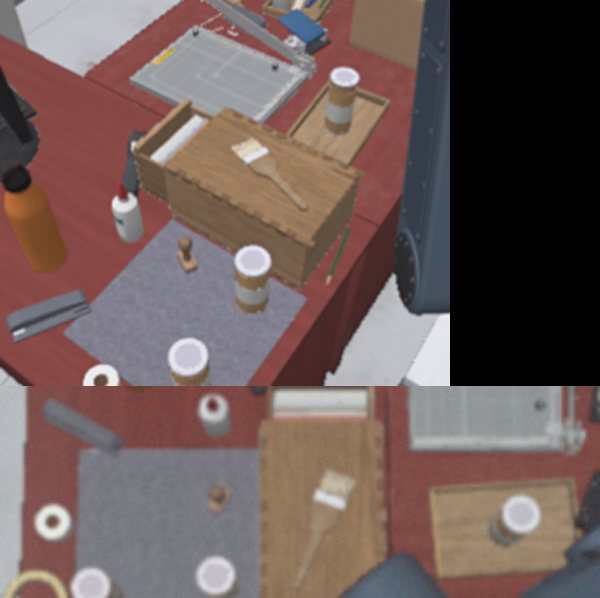

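A stands upright in the tray (scene crop (340,100)). B and C are closed, at z 0.134 and 0.132 against 0.133 expected, and have not moved. The bystanders are untouched.

```bash
python3 -c "
from rig import robot
print(robot.hand_in(), robot.get_obs()['time'])"
```

```text
the job is handed in; nothing more can be done
the job is handed in; nothing more can be done
```

The job is done and handed in at about 21.7 s of the 58 s allowed. All three sleeves were pushed as far as they would go, and the dented tube, tube A here, is standing upright in the repair tray. A, B and C are my own labels, since nothing in the pictures shows which tube is which.

**Last checks, both cameras agreeing:**

| Tube | Cap top (m) | Expected (m) | Where it is (x, y in m) |
|---|---|---|---|
| A, sticking | 0.147 | 0.148 | (0.524, −0.282), well inside the tray |
| B, closed | 0.134 | 0.133 | (0.418, 0.378), within 1 mm of where it started |
| C, closed | 0.132 | 0.133 | (0.434, 0.188), within 1 mm of where it started |

- **Sticking tube:** A stopped dead about 14 mm above the height where the other two went home, and pushing harder did not move it.
- **Other things on the desk:** The stamp, labels, glue, card index and brush looked undisturbed in the last picture. I did not measure their positions again.

**What disagreed or went less well:**
- **Fingertip position:** The fingertips were about 36 mm nearer the wrist than the reported tool position and `robot.tip_extent` imply. I worked from contact heights and pictures instead.
- **Tool tilt:** The tool drifted up to about 6.5° off vertical under load. I took most of that out before gripping A.
- **Push force:** C's push peaked at a reading of about 76 N at the wrist when it hit its stop, below the 120 N limit. It was made with the fingertips.

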